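# Renew the plane irons in the snap-lid case

## Robot

A 6-joint arm with a two-finger parallel gripper is mounted at the origin on the work surface. World frame = base frame: x ahead of the robot, y to its left, z up, the work surface at z = 0. Lengths are in m, angles in rad, forces in N, time in s.
With the tool pointing down it reaches from about 0.25 to 0.8 m from the base axis. Payload 3.9 kg.
Tool frame: the origin (TCP) lies at the very end of the fingers, on their centre line; the grasp point (between the pads) lies 19 mm behind it; z points along the fingers, y is the line along which they close (so a half turn about z gives the same grasp; the last joint's range is limited). The gripper opens to 85 mm and grips with 20 to 120 N. Pads are 22 mm wide; open, the fingers measure 114 mm over their backs; the gripper's body (76 mm by 85 mm) begins 54 mm behind the grasp point. The pads swing forward as they close: fully open they stand 13 mm farther back than shut.
Start: joints at [-1.135, 0.26, -0.138, 1.173, 0, 1.571], TCP at [0.222, -0.476, 0.231] pointing down, gripper open.
Joint ranges: [-2.78, 2.78], [-0.83, 1.72], [-1.28, 1.37], [-1.9, 2.12], [-1.57, 1.48], [-3.14, 3.14]. Speed limits (rad/s): [2.57, 2.57, 3.14, 3.14, 3.14, 3.14].

## Interface

Orientations are given as a unit quaternion [w, x, y, z].
In Python, from plant import * gives the robot as it stands.
- The arm moves only by the shell command python3 -m handwheel 'ROWS' [FORCE]. ROWS is JSON, a list of rows, each a list of 5 numbers: the finger opening in cm, from 0 to 8.54, then the shift along the tool's x, y, z in cm, then the turn about the tool's z in rad. In form: [[claw, dx, dy, dz, turn], ...]. A call has 1 to 10 rows; each row shifts and turns the commanded pose from where the row before left it, along the tool's axes as they then stand; what a row does not reach is not made up. A row lasts 1/12 s, in which the tool goes at most 41.7 mm and 7.16 degrees, less where a joint would pass 70% of its speed; a pose out of reach is approached as far as the arm can. A call is refused whole if a number of a shift passes 4.17 or a number of a turn 0.125, either way. A call with a gripper value outside its range is refused whole. The fingers move at their own pace and stop on an object; FORCE is the grip in N (left out, the last holds). Time passes only in rows, so rows that do not move let the fingers close. It gives the time, the measured TCP pose, the force, the opening and the grip force at its end, in the units of the state.
- state(): the state, without advancing time (a new reading comes with each control period).
- read_camera(name): name is "scene" or "side" or "wrist"; returns a dict with "image" (480x640x3 uint8, blue, green, red), "K" (3x3 intrinsics, pixels), "dist_coeffs" ([k1, k2, p1, p2, k3] as OpenCV has them; the pictures are not rectified), "rvec" (rotation vector, rad) and "tvec" (3), from world to camera coordinates, as OpenCV has them. Camera axes: x right, y down, z forward; pixel columns grow to the right and rows downward; lengths in m; the calibration is good to about 2 mm. A picture is of the moment at which its call begins. There is no depth.
- hand_in(): hands the job in; it is judged then, once.
The state is a dict: "time_s": time; "joint_pos": joint angles; "qd": joint speeds; "joint_torque": joint torques, N m; "ee_pos": TCP position; "eef_rot": TCP orientation; "force": force on the tool from outside, world axes, zero at the start; "wrist_torque": the same for the moment, N m; "grip_width": finger opening in m; "finger_force": force on a finger pad.
Only numpy, scipy, OpenCV 4.12 (cv2) and the standard library are available. Lean on these libraries where they do the work, as an engineer would, in place of code of your own. Each camera call takes 0.05 s, during which the arm holds its last target. There are 200 camera calls.

## Task

Change over the irons in the blue plane-iron case: squeeze the orange release tab in, pivot the clear cover up out of its frame and leave it standing open well past upright while you work; move every rusty iron from the case into the red scrap tray, and lay every bright iron from the bench flat in a free bay, straight along its rail with its notch, pointing to the hinge side, over the pin. Leave the bright iron that is already in the case where it is and do not tip over the glass jar. At the end swing the cover down and shut it so that the tab springs out and latches.

Things in the scene. Friction and masses are not known exactly. Their poses are not given: they have to be found in the camera images.
- case: blue open case fixed to the bench, 136 (x) by 236 (y) by 34 mm high, walls 6, floor 5 mm thick. Origin: centre of the underside; x points to its hinge side (away from the robot), z up. Three bays along y, each a black rail 22 mm wide, 106 long, top 14 mm above the bench, with one brass pin (8 mm thick, round top, 13 mm tall over the rail). The clear cover lies on its rim, 34 to 39 mm up when shut
- hinge (a point): middle of the cover's hinge line, 36 mm above the bench on the far (+x) edge of the case (68 mm from its centre); the hinge line runs along the case's y axis
- cover (a joint): angle of the clear cover (130 x 236 x 5 mm) in rad: 0 shut, grows as its near (-x) edge swings up and over to the far side, stop at 1.9. The stiff hinge (0.12 N m) holds it wherever it is left. With the tab out, a hook on the tab holds it shut (within 0.03)
- grip (a point): squeeze point on the cover's grip, carried by the cover, 164 mm from the hinge line in the cover's plane; 36 mm above the bench when shut. The grip sticks out 44 mm from the cover's near edge (this point 28 mm from that edge): a fixed black lug and on its +y side the orange tab, each 10 mm wide (y), 20 and 16 mm high (tab top 4 mm lower), 12 mm gap, 32 mm over both, this point midway
- tab (a joint): travel of the orange release tab in m: 0 sprung out, up to 0.009 pressed inward (case -y, towards the black lug), spring 1 to 3 N. From 0.0065 its hook clears the steel keeper on the case front and the cover can lift. Let go with the cover shut, it springs back under the keeper; a cover pressed down on the black lug also snaps in over the keeper's ramp
- bay1 (a point): bay 1 (left, case +y): point on top of its rail, 14 mm above the bench, where an iron's origin lies when it is laid along the case's x axis with the pin in mid-notch; the pin stands 44.5 mm from it towards the hinge; bays are 64 mm apart
- bay2 (a point): bay 2 (middle): point on top of its rail, 14 mm above the bench, where an iron's origin lies when it is laid along the case's x axis with the pin in mid-notch; the pin stands 44.5 mm from it towards the hinge; bays are 64 mm apart
- bay3 (a point): bay 3 (right, case -y): point on top of its rail, 14 mm above the bench, where an iron's origin lies when it is laid along the case's x axis with the pin in mid-notch; the pin stands 44.5 mm from it towards the hinge; bays are 64 mm apart
- worn1: rusty brown worn plane iron, if present lying in one of the bays with its notch over the pin; 105 mm long (x), 36 wide (y), 8 thick with its cap iron (z), 150 g; a notch 12 mm wide, 16 deep opens at its +x end; the -x end is the cutting edge. Origin: centre of the underside, best grip point (across the 36 mm)
- worn2: rusty brown worn plane iron, if present lying in one of the bays with its notch over the pin; 105 mm long (x), 36 wide (y), 8 thick with its cap iron (z), 150 g; a notch 12 mm wide, 16 deep opens at its +x end; the -x end is the cutting edge. Origin: centre of the underside, best grip point (across the 36 mm)
- keep: bright steel sharp plane iron that is already in a bay of the case at the start, to be left there; 105 mm long (x), 36 wide (y), 8 thick with its cap iron (z), 150 g; a notch 12 mm wide, 16 deep opens at its +x end; the -x end is the cutting edge. Origin: centre of the underside, best grip point (across the 36 mm)
- sharp1: bright steel sharp plane iron, if present lying flat on the bench left of the case, its x axis within 0.4 rad of world x at first; 105 mm long (x), 36 wide (y), 8 thick with its cap iron (z), 150 g; a notch 12 mm wide, 16 deep opens at its +x end; the -x end is the cutting edge. Origin: centre of the underside, best grip point (across the 36 mm)
- sharp2: bright steel sharp plane iron, if present lying flat on the bench left of the case, its x axis within 0.4 rad of world x at first; 105 mm long (x), 36 wide (y), 8 thick with its cap iron (z), 150 g; a notch 12 mm wide, 16 deep opens at its +x end; the -x end is the cutting edge. Origin: centre of the underside, best grip point (across the 36 mm)
- sharp3: bright steel sharp plane iron, if present lying flat on the bench left of the case, its x axis within 0.4 rad of world x at first; 105 mm long (x), 36 wide (y), 8 thick with its cap iron (z), 150 g; a notch 12 mm wide, 16 deep opens at its +x end; the -x end is the cutting edge. Origin: centre of the underside, best grip point (across the 36 mm)
- scrap: loose red open tray, 190 mm (x) by 130 mm (y) by 35 mm high, walls and floor 4 mm, 0.8 kg, standing on the bench right of the case; origin: centre of its underside
- jar: clear glass screw jar with a yellow lid, 60 mm across, 85 mm tall, on the bench beyond the tray; origin: centre of its underside
Mind the look-alikes: they are no part of the job. Leave any purple look-alike of the sharp2 alone.

How it is judged:
On the way, in this order (a step that is already met when the one before it is completed fails the run):
1. the release tab is pressed in (value of joint tab above 0.006 m), for 0.05 s.
2. the cover is pivoted open past 1.5 rad (value of joint cover above 1.5 rad), for 0.2 s.
3. with the cover open, every rusty iron is in the scrap tray and every bright iron lies in a bay (value of joint cover above 1.5 rad and x of worn1 in the frame of scrap between -0.085 and 0.085 m and y of worn1 in the frame of scrap between -0.055 and 0.055 m and z of worn1 in the frame of scrap between 0 and 0.04 m and x of worn2 in the frame of scrap between -0.085 and 0.085 m and y of worn2 in the frame of scrap between -0.055 and 0.055 m and z of worn2 in the frame of scrap between 0 and 0.04 m and ((horizontal distance between sharp1 and bay1 below 0.007 m and z of sharp1 in the frame of bay1 between -0.003 and 0.003 m and angle between the x axis of sharp1 and the x axis of case, either way round below 0.15 rad and x of hinge in the frame of sharp1 above 0 m) or (horizontal distance between sharp1 and bay2 below 0.007 m and z of sharp1 in the frame of bay2 between -0.003 and 0.003 m and angle between the x axis of sharp1 and the x axis of case, either way round below 0.15 rad and x of hinge in the frame of sharp1 above 0 m) or (horizontal distance between sharp1 and bay3 below 0.007 m and z of sharp1 in the frame of bay3 between -0.003 and 0.003 m and angle between the x axis of sharp1 and the x axis of case, either way round below 0.15 rad and x of hinge in the frame of sharp1 above 0 m)) and angle between each of sharp1, sharp2, sharp3, keep's own z axis and vertical below 0.06 rad and ((horizontal distance between sharp2 and bay1 below 0.007 m and z of sharp2 in the frame of bay1 between -0.003 and 0.003 m and angle between the x axis of sharp2 and the x axis of case, either way round below 0.15 rad and x of hinge in the frame of sharp2 above 0 m) or (horizontal distance between sharp2 and bay2 below 0.007 m and z of sharp2 in the frame of bay2 between -0.003 and 0.003 m and angle between the x axis of sharp2 and the x axis of case, either way round below 0.15 rad and x of hinge in the frame of sharp2 above 0 m) or (horizontal distance between sharp2 and bay3 below 0.007 m and z of sharp2 in the frame of bay3 between -0.003 and 0.003 m and angle between the x axis of sharp2 and the x axis of case, either way round below 0.15 rad and x of hinge in the frame of sharp2 above 0 m)) and ((horizontal distance between sharp3 and bay1 below 0.007 m and z of sharp3 in the frame of bay1 between -0.003 and 0.003 m and angle between the x axis of sharp3 and the x axis of case, either way round below 0.15 rad and x of hinge in the frame of sharp3 above 0 m) or (horizontal distance between sharp3 and bay2 below 0.007 m and z of sharp3 in the frame of bay2 between -0.003 and 0.003 m and angle between the x axis of sharp3 and the x axis of case, either way round below 0.15 rad and x of hinge in the frame of sharp3 above 0 m) or (horizontal distance between sharp3 and bay3 below 0.007 m and z of sharp3 in the frame of bay3 between -0.003 and 0.003 m and angle between the x axis of sharp3 and the x axis of case, either way round below 0.15 rad and x of hinge in the frame of sharp3 above 0 m)) and ((horizontal distance between keep and bay1 below 0.007 m and z of keep in the frame of bay1 between -0.003 and 0.003 m and angle between the x axis of keep and the x axis of case, either way round below 0.15 rad and x of hinge in the frame of keep above 0 m) or (horizontal distance between keep and bay2 below 0.007 m and z of keep in the frame of bay2 between -0.003 and 0.003 m and angle between the x axis of keep and the x axis of case, either way round below 0.15 rad and x of hinge in the frame of keep above 0 m) or (horizontal distance between keep and bay3 below 0.007 m and z of keep in the frame of bay3 between -0.003 and 0.003 m and angle between the x axis of keep and the x axis of case, either way round below 0.15 rad and x of hinge in the frame of keep above 0 m))), for 0.2 s.
At the end, for the whole second after the job is handed in: Rusty irons inside the tray; each bright iron in a bay: within 7 mm of its point, 3 mm of the rail height, flat to 0.06 rad, straight to 0.15 rad, notch over the pin; the iron already there moved under 10 mm; cover under 0.03 rad, tab out (under 2.5 mm); bright irons at rest, jar upright (x of worn1 in the frame of scrap between -0.085 and 0.085 m and y of worn1 in the frame of scrap between -0.055 and 0.055 m and z of worn1 in the frame of scrap between 0 and 0.04 m and x of worn2 in the frame of scrap between -0.085 and 0.085 m and y of worn2 in the frame of scrap between -0.055 and 0.055 m and z of worn2 in the frame of scrap between 0 and 0.04 m and ((horizontal distance between sharp1 and bay1 below 0.007 m and z of sharp1 in the frame of bay1 between -0.003 and 0.003 m and angle between the x axis of sharp1 and the x axis of case, either way round below 0.15 rad and x of hinge in the frame of sharp1 above 0 m) or (horizontal distance between sharp1 and bay2 below 0.007 m and z of sharp1 in the frame of bay2 between -0.003 and 0.003 m and angle between the x axis of sharp1 and the x axis of case, either way round below 0.15 rad and x of hinge in the frame of sharp1 above 0 m) or (horizontal distance between sharp1 and bay3 below 0.007 m and z of sharp1 in the frame of bay3 between -0.003 and 0.003 m and angle between the x axis of sharp1 and the x axis of case, either way round below 0.15 rad and x of hinge in the frame of sharp1 above 0 m)) and angle between each of sharp1, sharp2, sharp3, keep's own z axis and vertical below 0.06 rad and ((horizontal distance between sharp2 and bay1 below 0.007 m and z of sharp2 in the frame of bay1 between -0.003 and 0.003 m and angle between the x axis of sharp2 and the x axis of case, either way round below 0.15 rad and x of hinge in the frame of sharp2 above 0 m) or (horizontal distance between sharp2 and bay2 below 0.007 m and z of sharp2 in the frame of bay2 between -0.003 and 0.003 m and angle between the x axis of sharp2 and the x axis of case, either way round below 0.15 rad and x of hinge in the frame of sharp2 above 0 m) or (horizontal distance between sharp2 and bay3 below 0.007 m and z of sharp2 in the frame of bay3 between -0.003 and 0.003 m and angle between the x axis of sharp2 and the x axis of case, either way round below 0.15 rad and x of hinge in the frame of sharp2 above 0 m)) and ((horizontal distance between sharp3 and bay1 below 0.007 m and z of sharp3 in the frame of bay1 between -0.003 and 0.003 m and angle between the x axis of sharp3 and the x axis of case, either way round below 0.15 rad and x of hinge in the frame of sharp3 above 0 m) or (horizontal distance between sharp3 and bay2 below 0.007 m and z of sharp3 in the frame of bay2 between -0.003 and 0.003 m and angle between the x axis of sharp3 and the x axis of case, either way round below 0.15 rad and x of hinge in the frame of sharp3 above 0 m) or (horizontal distance between sharp3 and bay3 below 0.007 m and z of sharp3 in the frame of bay3 between -0.003 and 0.003 m and angle between the x axis of sharp3 and the x axis of case, either way round below 0.15 rad and x of hinge in the frame of sharp3 above 0 m)) and ((horizontal distance between keep and bay1 below 0.007 m and z of keep in the frame of bay1 between -0.003 and 0.003 m and angle between the x axis of keep and the x axis of case, either way round below 0.15 rad and x of hinge in the frame of keep above 0 m) or (horizontal distance between keep and bay2 below 0.007 m and z of keep in the frame of bay2 between -0.003 and 0.003 m and angle between the x axis of keep and the x axis of case, either way round below 0.15 rad and x of hinge in the frame of keep above 0 m) or (horizontal distance between keep and bay3 below 0.007 m and z of keep in the frame of bay3 between -0.003 and 0.003 m and angle between the x axis of keep and the x axis of case, either way round below 0.15 rad and x of hinge in the frame of keep above 0 m)) and value of joint cover below 0.03 rad and value of joint tab below 0.0025 m and linear speed of each of sharp1, sharp2, sharp3, keep below 0.02 m/s and distance of keep from where it was at the start of the episode below 0.01 m and angle between jar's own z axis and vertical below 0.3 rad); the robot touches nothing.
It fails at once if the bright iron that was already in the case is taken out (moved more than 20 mm) (distance of keep from where it was at the start of the episode above 0.02 m).
It fails at once if the glass jar is tipped over (angle between jar's own z axis and vertical above 0.8 rad).
Of worn1, worn2 only 1 to 2 are there at a start; the rules pass over those that are not, and their reading is None.
Of sharp1, sharp2, sharp3 only 2 to 2 are there at a start; the rules pass over those that are not, and their reading is None.
At some moment in a run one of scrap may be knocked a few centimetres aside while the robot is not near it.
It also fails if it takes over 208 s, if anything falls off the work surface, if the arm or the gripper's body presses on something with over 40 N, if the wrist force passes 120 N, or if a joint passes its speed limit or range.

## Working session

There is one attempt and no reset: what is moved stays moved. The work goes in short steps, Python scripts to look and compute and a shell command to move; the robot and the scene stay as the last step left them, time stands still between calls to the robot, and variables do not carry over. Pictures are saved under pics/ and viewed, at most 14 in all, crops included, and the job is handed in when it is done.

```bash
ls; mkdir -p pics
cat > h.py <<'E'
from plant import *
import numpy as np, cv2
from scipy.spatial.transform import Rotation as R
def cam(n):
    c=read_camera(n); c['K']=np.array(c['K'],float); c['d']=np.array(c['dist_coeffs'],float)
    c['R']=cv2.Rodrigues(np.array(c['rvec'],float))[0]; c['t']=np.array(c['tvec'],float).ravel(); return c
def ray(c,uv):
    p=cv2.undistortPoints(np.array(uv,float).reshape(-1,1,2),c['K'],c['d']).reshape(-1,2)
    d=np.c_[p,np.ones(len(p))]@c['R']; return -c['R'].T@c['t'],d
def onz(c,uv,z):
    o,d=ray(c,uv); return o+d*((z-o[2])/d[:,2])[:,None]
def proj(c,P):
    return cv2.projectPoints(np.array(P,float).reshape(-1,3),np.array(c['rvec'],float),c['t'],c['K'],c['d'])[0].reshape(-1,2)
def tcp():
    s=state(); q=s['eef_rot']; return np.array(s['ee_pos']),R.from_quat([q[1],q[2],q[3],q[0]]).as_matrix(),s
def save(c,n): cv2.imwrite('pics/'+n+'.png',c['image'])
E
python3 - <<'E'
from h import *
for n in('scene','side','wrist'):
    c=cam(n); save(c,n+'0'); print(n,-c['R'].T@c['t'])
print(tcp())
E
```

```text
pics
scene [1.23119857 0.56043926 0.77397043]
side [ 0.35652701 -0.39404198  0.62327873]
wrist [ 0.28368064 -0.44602911  0.37425666]
(array([ 0.22138279, -0.4754514 ,  0.23065541]), array([[ 9.06535000e-01,  4.22130155e-01, -6.52570556e-04],
       [ 4.22130659e-01, -9.06533947e-01,  1.38178651e-03],
       [-8.28361070e-06, -1.52810787e-03, -9.99998832e-01]]), {'time_s': 0.15, 'joint_pos': array([-1.13501855e+00,  2.60528949e-01, -1.39080423e-01,  1.17271506e+00,
       -8.30895045e-06,  1.57077975e+00]), 'qd': array([ 8.95103616e-05, -1.42683156e-03,  5.27667336e-03, -1.37524745e-03,
        1.11551349e-03, -1.86356671e-03]), 'joint_torque': array([-3.20423951e-04, -4.06005728e+01,  2.54166323e+01,  1.26725872e-02,
       -5.32424860e-05, -2.99017003e-06]), 'ee_pos': array([ 0.22138279, -0.4754514 ,  0.23065541]), 'eef_rot': array([-7.45092114e-04,  9.76353904e-01,  2.16176944e-01, -1.69214811e-04]), 'force': array([-0.61281172,  0.72631384, -0.41455696]), 'wrist_torque': array([-0.01667703, -0.00167411, -0.04328507]), 'finger_force': 0.0, 'grip_width': 0.0852335952931747})
```

View pics/scene0.png

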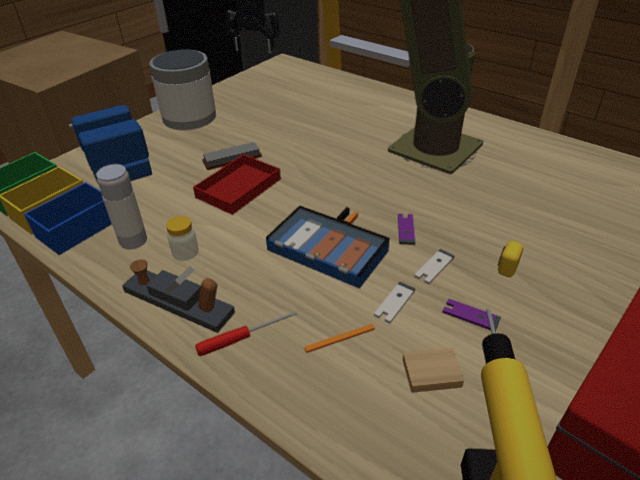

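View pics/side0.png

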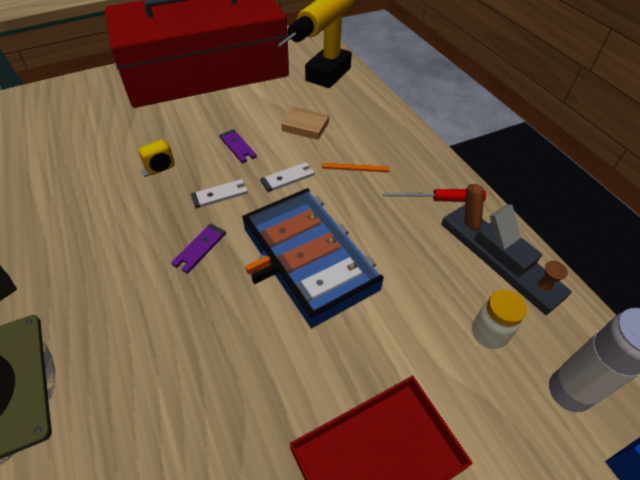

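The side view shows bays 1 and 2 with rusty irons (291,228) and (310,251), and keep in bay 3 at (331,278). The bright irons lie at (220,193) and (288,176), purple look-alikes at (198,247) and (238,145), the tray at about (380,440), the jar at (500,320) and the tab at (258,264).

```bash
cat >> h.py <<'E'
def mask(im,kind):
    h=cv2.cvtColor(im,cv2.COLOR_BGR2HSV).astype(int); H,S,V=h[...,0],h[...,1],h[...,2]
    m={'rust':(H>=4)&(H<=13)&(S>90)&(S<190)&(V>60)&(V<200),'white':(S<45)&(V>110),'orange':(H>5)&(H<20)&(S>200)&(V>100),
       'red':((H<4)|(H>176))&(S>180)&(V>50),'blue':(H>100)&(H<125)&(S>90)&(V>35),'purple':(H>135)&(H<160)&(S>80)}[kind]
    return cv2.morphologyEx(m.astype(np.uint8),cv2.MORPH_OPEN,np.ones((2,2),np.uint8))
def blobs(c,kind,z,amin=60,amax=1e5):
    out=[]
    for k in cv2.findContours(mask(c['image'],kind),cv2.RETR_EXTERNAL,cv2.CHAIN_APPROX_NONE)[0]:
        a=cv2.contourArea(k)
        if a<amin or a>amax: continue
        P=onz(c,k.reshape(-1,2),z)[:,:2]
        if not(0.1<P[:,0].mean()<0.9 and -0.6<P[:,1].mean()<0.5): continue
        r=cv2.minAreaRect((P*1000).astype(np.float32)); b=cv2.boxPoints(r)
        e=[b[1]-b[0],b[2]-b[1]]; L=max(e,key=np.linalg.norm); an=np.arctan2(L[1],L[0]); an=(an+np.pi/2)%np.pi-np.pi/2
        out.append((np.round(r[0]).tolist(),np.round(sorted(r[1])).tolist(),round(float(an),3),k.reshape(-1,2).mean(0).round().tolist(),a))
    return out
E
python3 - <<'E'
from h import *
for n in('scene','side'):
    c=cam(n); print(n)
    for k,z in(('rust',.022),('white',.022),('white',.008),('orange',.036),('red',.035),('blue',.03)):
        for b in blobs(c,k,z): print(k,z,b)
E
```

```text
scene
rust 0.022 ([537.0, 92.0], [36.0, 100.0], 0.121, [353.0, 255.0], 461.5)
rust 0.022 ([544.0, 29.0], [37.0, 100.0], 0.081, [328.0, 245.0], 430.5)
white 0.022 ([606.0, 237.0], [36.0, 95.0], 0.061, [394.0, 304.0], 587.5)
white 0.022 ([469.0, 249.0], [36.0, 95.0], -0.039, [434.0, 267.0], 479.0)
white 0.022 ([725.0, -248.0], [30.0, 58.0], -0.525, [183.0, 238.0], 63.0)
white 0.022 ([555.0, -36.0], [38.0, 96.0], 0.097, [302.0, 236.0], 411.5)
white 0.008 ([594.0, 230.0], [37.0, 96.0], 0.061, [394.0, 304.0], 587.5)
white 0.008 ([455.0, 243.0], [36.0, 97.0], -0.039, [434.0, 267.0], 479.0)
white 0.008 ([716.0, -263.0], [31.0, 59.0], -0.525, [183.0, 238.0], 63.0)
white 0.008 ([542.0, -47.0], [38.0, 98.0], 0.097, [302.0, 236.0], 411.5)
red 0.035 ([879.0, 49.0], [29.0, 96.0], -0.455, [223.0, 341.0], 567.0)
red 0.035 ([505.0, -289.0], [159.0, 213.0], 0.052, [237.0, 184.0], 2175.0)
blue 0.03 ([563.0, 36.0], [143.0, 243.0], -1.459, [334.0, 258.0], 1791.0)
blue 0.03 ([562.0, -58.0], [16.0, 91.0], 0.118, [293.0, 231.0], 148.5)
blue 0.03 ([833.0, -510.0], [195.0, 204.0], 1.57, [70.0, 218.0], 3549.5
[... 627 characters left out ...]
7.0, 96.0], -0.035, [224.0, 192.0], 568.5)
white 0.008 ([596.0, 224.0], [37.0, 95.0], 0.055, [291.0, 175.0], 511.5)
orange 0.036 ([455.0, 24.0], [11.0, 44.0], 0.135, [258.0, 264.0], 121.5)
orange 0.036 ([711.0, 162.0], [15.0, 130.0], -0.513, [356.0, 168.0], 262.5)
red 0.035 ([489.0, -312.0], [128.0, 190.0], 0.044, [382.0, 444.0], 11413.0)
red 0.035 ([838.0, 21.0], [29.0, 64.0], -0.428, [451.0, 195.0], 313.5)
blue 0.03 ([774.0, -465.0], [34.0, 61.0], 0.005, [628.0, 462.0], 797.5)
blue 0.03 ([527.0, -84.0], [90.0, 170.0], -0.531, [326.0, 302.0], 761.0)
blue 0.03 ([469.0, 78.0], [8.0, 78.0], -1.441, [256.0, 241.0], 110.5)
blue 0.03 ([551.0, 25.0], [127.0, 222.0], -1.459, [317.0, 250.0], 3600.0)
```

```bash
python3 -m handwheel '[[5,0,0,0,0.11],[5,0,0,0,0.11],[5,0,0,0,0.106],[5,2.1,-3.3,0,0],[5,2.1,-3.3,0,0],[5,2.1,-3.3,0,0],[5,2.1,-3.3,0,0],[5,2.1,-3.3,0,0],[5,2.1,-3.3,0,0],[5,2.1,-3.3,0,0]]' 60 && python3 -m handwheel '[[5,2.1,-3.3,0,0],[5,2.1,-3.3,0,0],[5,2.1,-3.3,0,0],[5,2.1,-3.3,0,0],[5,2.1,-3.3,0,0],[5,2.1,-3.3,0,0],[5,2.1,-3.3,0,0],[5,0,0,0,0],[5,0,0,0,0]]'
python3 - <<'E'
from h import *
c=cam('wrist'); save(c,'w1'); p,M,s=tcp(); print(p,M[:,0],s['grip_width'])
for k,z in(('rust',.022),('white',.022),('orange',.036),('blue',.034)):
    for b in blobs(c,k,z): print(k,z,b)
E
```

```text
time_s: 1.08
ee_pos: [0.3427, -0.2285, 0.2314]
eef_rot: [0.0, 0.999, 0.055, 0.0]
force: [1.0, 0.9, 0.5]
grip_width: 0.0499
finger_force: 0.0
time_s: 1.83
ee_pos: [0.4637, 0.0172, 0.231]
eef_rot: [0.0, 0.998, 0.057, -0.0]
force: [-0.3, -0.8, 0.7]
grip_width: 0.0499
finger_force: 0.0
[0.46293264 0.01599274 0.23097845] [ 0.99375079  0.11161494 -0.00121353] 0.050154094636171744
rust 0.022 ([543.0, 24.0], [35.0, 105.0], 0.093, [328.0, 108.0], 4799.0)
rust 0.022 ([536.0, 88.0], [36.0, 104.0], 0.122, [252.0, 108.0], 4880.5)
white 0.022 ([336.0, -97.0], [13.0, 14.0], 0.1, [423.0, 344.0], 92.5)
white 0.022 ([314.0, 99.0], [13.0, 14.0], 0.126, [228.0, 344.0], 90.5)
white 0.022 ([464.0, 39.0], [9.0, 12.0], -1.458, [301.0, 204.0], 100.5)
white 0.022 ([455.0, 232.0], [35.0, 93.0], -0.046, [91.0, 186.0], 3304.0)
white 0.022 ([549.0, -40.0], [37.0, 106.0], 0.095, [403.0, 110.0], 5090.5)
white 0.022 ([624.0, -52.0], [10.0, 21.0], -1.484, [431.0, 26.0], 292.5)
white 0.022 ([614.0, 32.0], [9.0, 20.0], -1.457, [328.0, 25.0], 299.0)
white 0.022 ([605.0, 116.0], [10.0, 22.0], -1.479, [225.0, 26.0], 300.5)
white 0.022 ([581.0, 220.0], [36.0, 74.0], 0.058, [103.0, 45.0], 3519.0)
orange 0.036 ([450.0, 25.0], [10.0, 42.0], 0.11, [315.0, 224.0], 186.5)
blue 0.034 ([542.0, 24.0], [115.0, 208.0], -1.458, [328.0, 113.0], 35813.0)
blue 0.034 ([607.0, 31.0], [6.0, 223.0], -1.461, [328.0, 32.0], 1536.5)
```

View pics/w1.png

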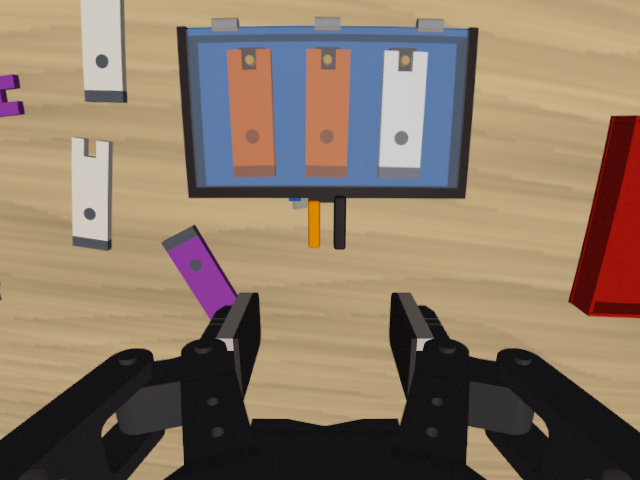

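Bay irons at wrist pixels (252,108), (328,108) rusty and (403,110) bright; tab at (315,224), lug at (340,224). Case yaw ≈0.112; grip at about (0.446, 0.013).

```bash
python3 -m handwheel '[[5,-1.74,0.46,0,0],[5,0,0,3.5,0],[5,0,0,3.5,0],[5,0,0,3.5,0],[5,0,0,3.5,0],[5,0,0,3.5,0],[5,0,0,2.0,0],[5,0,0,1.0,0],[5,0,0,0.8,0],[5,0,0,0,0]]' 60 && python3 -m handwheel '[[4,0,0,0,0],[3,0,0,0,0],[2.6,0,0,0,0],[2.2,0,0,0,0],[2.2,0,0,0,0],[2.2,0,0,0,0],[2.2,0,0,0,0]]' 60
python3 - <<'E'
from h import *
c=cam('wrist'); save(c,'w2'); p,M,s=tcp(); print(p,M[:,0],s['grip_width'],s['finger_force'])
E
```

```text
time_s: 2.72
ee_pos: [0.4447, 0.0077, 0.0172]
eef_rot: [0.0, 0.999, 0.054, -0.002]
force: [-0.2, -0.8, -0.2]
grip_width: 0.05
finger_force: 0.0
time_s: 3.3
ee_pos: [0.4468, 0.0089, 0.0192]
eef_rot: [0.0, 0.998, 0.055, 0.001]
force: [-3.3, 0.6, 7.4]
grip_width: 0.0222
finger_force: 7.3
[0.44680131 0.00890155 0.01919894] [0.99393877 0.10992988 0.00107035] 0.021785477573955245 7.326872795820236
```

View pics/w2.png

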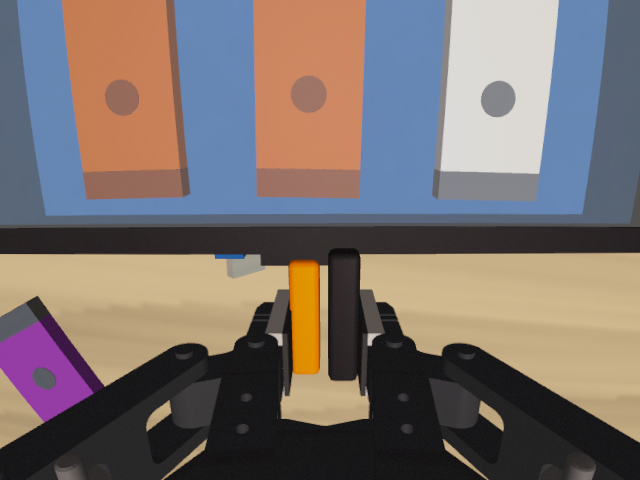

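The tab is pressed against the lug between the pads (tab (305,318), lug (344,315)). Now the arc.

```bash
python3 -m handwheel '[[2,0,0,0,0],[2,0.08,0,-1.64,0],[2,0.24,0,-1.62,0],[2,0.41,0,-1.59,0],[2,0.56,0,-1.54,0],[2,0.71,0,-1.48,0],[2,0.86,0,-1.40,0],[2,0.99,0,-1.31,0],[2,1.12,0,-1.20,0],[2,1.23,0,-1.08,0]]' 40 && python3 -m handwheel '[[2,1.33,0,-0.95,0],[2,1.42,0,-0.82,0],[2,1.50,0,-0.67,0],[2,1.56,0,-0.52,0],[2,1.60,0,-0.36,0],[2,1.63,0,-0.20,0],[2,1.64,0,-0.03,0],[2,1.63,0,0.13,0],[2,1.61,0,0.29,0],[2,0,0,0,0]]'
python3 - <<'E'
from h import *
c=cam('side'); save(c,'s2'); p,M,s=tcp(); print(p,M[:,0],s['grip_width'],s['finger_force'],s['force'])
E
```

```text
time_s: 4.18
ee_pos: [0.5067, 0.015, 0.1474]
eef_rot: [0.001, 0.998, 0.055, -0.001]
force: [-1.7, -2.6, -1.5]
grip_width: 0.0204
finger_force: 22.1
time_s: 5.02
ee_pos: [0.6505, 0.0311, 0.1791]
eef_rot: [0.0, 0.998, 0.055, 0.003]
force: [0.9, -1.1, 4.3]
grip_width: 0.0203
finger_force: 22.2
[0.64967543 0.03103745 0.1793263 ] [0.99397488 0.10948196 0.0052566 ] 0.020539319502674038 22.1842423081398 [ 1.93415907 -0.43559929  3.20468623]
```

View pics/s2.png

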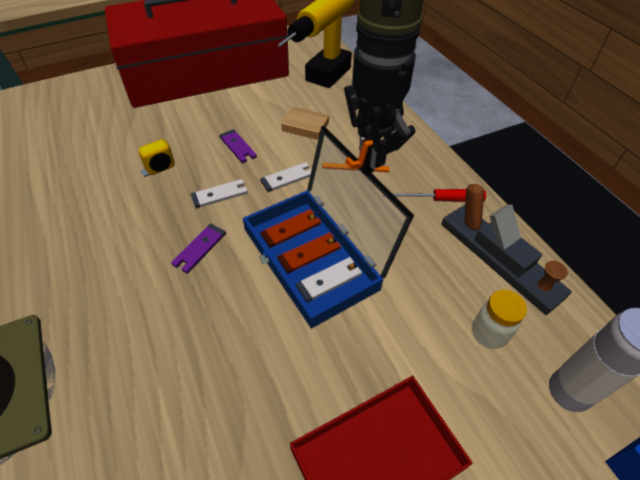

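Cover stands well past upright. Releasing, backing off, and going for the bay 2 iron.

```bash
python3 -m handwheel '[[3.5,0,0,0,0],[4.6,0,0,0,0],[4.6,0,0,0,0],[4.6,0,0,-2.5,0],[4.6,0,0,-2.5,0],[4.6,0,0,-3,0],[4.6,-3.56,-0.16,0,0],[4.6,-3.56,-0.16,0,0],[4.6,-3.56,-0.16,0,0],[4.6,0,0,0,0]]' 60 && python3 -m handwheel '[[4.6,0,0,3,0],[4.6,0,0,3.5,0],[4.6,0,0,3.5,0],[4.6,0,0,0,0],[4.6,0,0,0,0]]'
python3 - <<'E'
from h import *
c=cam('wrist'); save(c,'w3'); p,M,s=tcp(); print(p,M[:,0],s['grip_width'])
for k,z in(('rust',.022),('white',.022)):
    for b in blobs(c,k,z,500): print(k,z,b)
c=cam('side')
for b in blobs(c,'red',.035,1000): print(b)
E
```

```text
time_s: 5.9
ee_pos: [0.5298, 0.0232, 0.2569]
eef_rot: [0.001, 0.998, 0.055, -0.006]
force: [-0.4, 0.6, -0.5]
grip_width: 0.0459
finger_force: 0.0
time_s: 6.32
ee_pos: [0.5373, 0.0238, 0.1569]
eef_rot: [0.0, 0.998, 0.055, -0.003]
force: [-0.1, -0.3, 0.1]
grip_width: 0.0458
finger_force: 0.0
[0.53956383 0.02393621 0.15889311] [ 9.93988261e-01  1.09484222e-01 -7.36535580e-04] 0.046020440761455554
white 0.022 ([460.0, 229.0], [39.0, 94.0], -0.035, [55.0, 285.0], 4529.5)
white 0.022 ([554.0, -39.0], [37.0, 97.0], 0.096, [416.0, 204.0], 6270.5)
white 0.022 ([614.0, 16.0], [9.0, 65.0], -1.462, [346.0, 118.0], 504.5)
white 0.022 ([586.0, 218.0], [39.0, 77.0], 0.057, [57.0, 134.0], 4908.5)
([489.0, -312.0], [128.0, 190.0], 0.043, [382.0, 444.0], 11411.0)
```

View pics/w3.png

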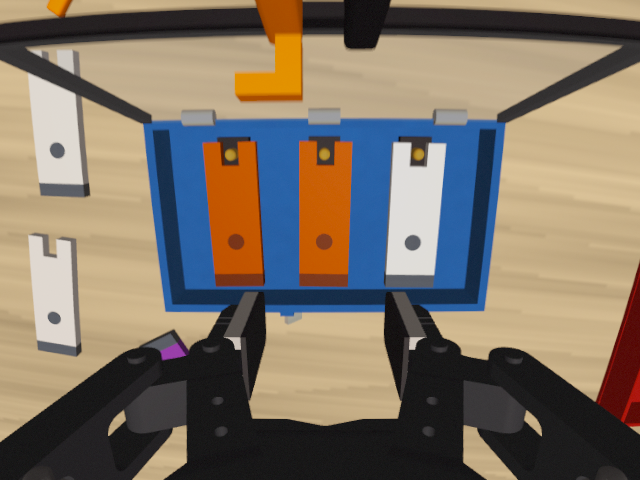

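Rusty irons at (235,212) and (325,213), keep at (416,208), pins at (231,155), (324,154), (418,155). Case open.

```bash
sed -i 's/(S>90)&(S<190)&(V>60)&(V<200)/(S>90)\&(V>60)/' h.py
python3 - <<'E'
from h import *
c=cam('wrist')
for b in blobs(c,'rust',.022,1000): print(b)
print(onz(c,[(231,155),(324,154),(418,155)],.027).round(4), tcp()[0])
E
```

```text
([536.0, 88.0], [37.0, 103.0], 0.124, [232.0, 227.0], 4374.5)
[[ 0.5853  0.0938  0.027 ]
 [ 0.5926  0.0305  0.027 ]
 [ 0.5992 -0.0335  0.027 ]] [0.54166626 0.02410787 0.16062134]
```

```bash
python3 -m handwheel '[[4.6,0.2,0,3,0],[4.6,0,0,3,0],[4.6,0,0,3,0],[4.6,0,0,3,0],[4.6,0,0,2,0],[4.6,0,0,1,0],[4.6,0,0,0,0],[4.6,0,0,0,0],[4.6,0,0,0,0]]' 60
python3 - <<'E'
from h import *
p,M,s=tcp(); print(p,M[:,0],s['grip_width'],s['force'])
c=cam('wrist'); save(c,'w4')
E
```

```text
time_s: 7.22
ee_pos: [0.544, 0.0244, 0.0102]
eef_rot: [0.0, 0.998, 0.055, 0.002]
force: [0.4, -0.0, -0.1]
grip_width: 0.046
finger_force: 0.0
[0.54396962 0.02442169 0.01024236] [0.99397561 0.10952908 0.00398391] 0.04600703509118803 [ 0.36921229 -0.01291959 -0.08251366]
```

View pics/w4.png

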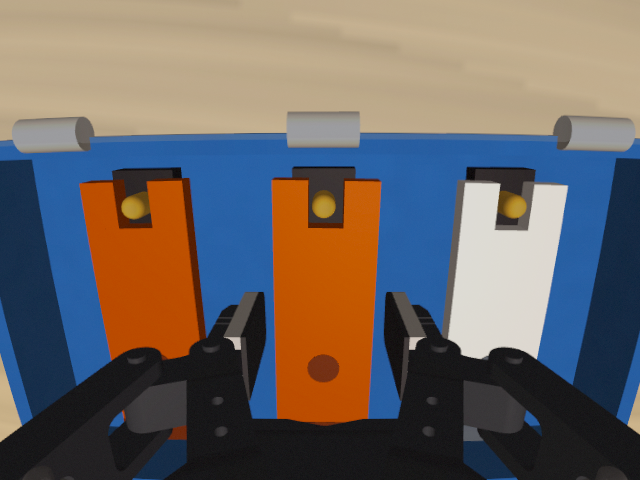

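Fingers straddle the middle iron (273–380 px) cleanly. Grip, lift and carry to the tray.

```bash
python3 -m handwheel '[[4.6,0,0,0.3,0],[3.2,0,0,0,0],[3.2,0,0,0,0],[3.2,0,0,0,0],[3.2,0,0,0,0],[3.2,0,0,-1,0],[3.2,0,0,-2,0],[3.2,0,0,-3,0],[3.2,0,0,-3,0],[3.2,0,0,-3,0]]' 60 && python3 -m handwheel '[[3.2,-1.1,3.9,0,0],[3.2,-1.1,3.9,0,0],[3.2,-1.1,3.9,0,0],[3.2,-1.1,3.9,0,0],[3.2,-1.1,3.9,0,0],[3.2,-1.1,3.9,0,0],[3.2,-1.1,3.9,0,0],[3.2,-1.1,3.9,0,0.066],[3.2,0,0,0,0],[3.2,0,0,0,0]]'
python3 - <<'E'
from h import *
c=cam('wrist'); save(c,'w5'); p,M,s=tcp(); print(p,M[:,0],s['grip_width'],s['finger_force'])
for b in blobs(c,'red',.035,1000): print(b)
c=cam('side'); save(c,'s5')
for b in blobs(c,'red',.035,1000): print(b)
E
```

```text
time_s: 8.1
ee_pos: [0.5407, 0.0243, 0.1265]
eef_rot: [0.0, 0.998, 0.055, -0.001]
force: [0.5, -0.3, -1.3]
grip_width: 0.0349
finger_force: 60.3
time_s: 8.93
ee_pos: [0.4876, -0.2974, 0.1254]
eef_rot: [-0.0, 1.0, 0.02, -0.0]
force: [-0.8, 1.2, -2.0]
grip_width: 0.0344
finger_force: 60.5
[ 0.48765184 -0.29577308  0.12520371] [ 9.99115138e-01  4.20546478e-02 -5.89270350e-04] 0.03438075996516162 60.48256158828735
([498.0, -309.0], [129.0, 167.0], 0.044, [344.0, 196.0], 35414.5)
([497.0, -296.0], [91.0, 225.0], -0.45, [384.0, 451.0], 5742.5)
```

View pics/w5.png

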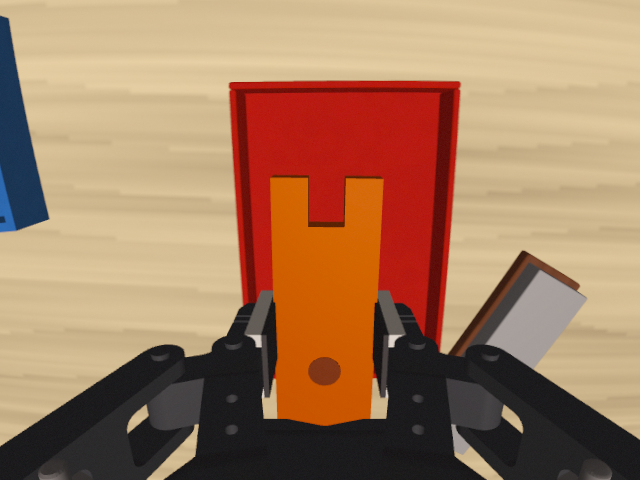

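Iron held; the tray spans columns 230–460, so I need 13 mm more toward -y. Lower and release.

```bash
python3 -m handwheel '[[3.2,0,1.3,0,0],[3.2,0,0,3.5,0],[3.2,0,0,3.5,0],[3.2,0,0,3,0],[3.2,0,0,1.4,0],[3.2,0,0,0,0],[4.4,0,0,0,0],[4.4,0,0,0,0],[4.4,0,0,-1,0],[4.4,0,0,-3,0]]' 60 && python3 -m handwheel '[[4.6,0,0,-4,0],[4.6,0,0,-4,0],[4.6,0,0,-4,0],[4.6,0,-4.1,0,-0.066],[4.6,0,-4.1,0,0],[4.6,0,-4.1,0,0],[4.6,0,-4.1,0,0],[4.6,0,-4.1,0,0],[4.6,0,-4.1,0,0],[4.6,0,-4.1,0,0]]'
python3 - <<'E'
from h import *
p,M,s=tcp(); print(p,M[:,0],s['grip_width'])
c=cam('side')
for k,z in(('red',.035),('rust',.015),('white',.022)):
  for b in blobs(c,k,z,300): print(k,b)
E
```

```text
time_s: 9.87
ee_pos: [0.4874, -0.3071, 0.0503]
eef_rot: [-0.001, 1.0, 0.022, -0.002]
force: [0.2, 0.5, -0.2]
grip_width: 0.0441
finger_force: 0.0
time_s: 10.7
ee_pos: [0.4608, -0.0212, 0.1741]
eef_rot: [0.0, 0.998, 0.055, 0.003]
force: [2.0, -0.4, -0.1]
grip_width: 0.0463
finger_force: 0.0
[ 0.46084074 -0.02120425  0.17407129] [0.99399819 0.10927424 0.0051706 ] 0.04630707645055507
red ([489.0, -312.0], [128.0, 190.0], 0.043, [384.0, 445.0], 9056.0)
red ([838.0, 21.0], [29.0, 64.0], -0.428, [451.0, 195.0], 315.5)
rust ([491.0, -309.0], [37.0, 106.0], 0.03, [381.0, 454.0], 2177.0)
rust ([556.0, 90.0], [36.0, 74.0], 0.146, [302.0, 225.0], 403.5)
rust ([884.0, -10.0], [32.0, 119.0], 0.959, [477.0, 206.0], 474.5)
white ([827.0, -373.0], [26.0, 106.0], 0.021, [606.0, 387.0], 916.0)
white ([745.0, -231.0], [41.0, 58.0], -1.034, [498.0, 327.0], 311.5)
white ([557.0, -42.0], [37.0, 96.0], 0.093, [334.0, 277.0], 996.5)
white ([899.0, -78.0], [36.0, 99.0], 1.059, [509.0, 227.0], 570.0)
white ([451.0, 222.0], [37.0, 87.0], -0.041, [220.0, 193.0], 547.0)
white ([604.0, 211.0], [38.0, 65.0], 0.033, [297.0, 173.0], 316.0)
```

```bash
python3 -m handwheel '[[4.6,2.16,-2.5,0,0],[4.6,2.16,-2.5,0,0],[4.6,2.16,-2.5,0,0],[4.6,2.16,-2.5,0,0],[4.6,0,0,3.5,0],[4.6,0,0,3.5,0],[4.6,0,0,3.5,0],[4.6,0,0,0,0],[4.6,0,0,0,0]]' 60
python3 - <<'E'
from h import *
p,M,s=tcp(); print(p,M[:,0],s['grip_width'])
c=cam('wrist'); save(c,'w6')
for b in blobs(c,'rust',.022,1000): print(b)
h=cv2.cvtColor(c['image'],cv2.COLOR_BGR2HSV); m=cv2.inRange(h,(18,120,70),(32,255,255))
for k in cv2.findContours(m,0,2)[0]:
    if 60<cv2.contourArea(k)<2500:
        u=k.reshape(-1,2).mean(0); print('pin',u,cv2.contourArea(k),onz(c,u,.023))
E
```

```text
time_s: 11.5
ee_pos: [0.5358, 0.0736, 0.0668]
eef_rot: [-0.006, 0.998, 0.065, -0.001]
force: [-0.0, 0.5, 2.3]
grip_width: 0.0459
finger_force: 0.0
[0.53581798 0.0735908  0.0667726 ] [ 0.99151285  0.12999221 -0.00207054] 0.04593412911086811
([520.0, 87.0], [36.0, 75.0], 0.117, [296.0, 291.0], 6593.0)
pin [563.5        182.68421053] 266.5 [[ 0.59504949 -0.03339573  0.023     ]]
pin [431.60606061 177.33333333] 272.0 [[0.5883735  0.03090836 0.023     ]]
pin [297.42307692 173.65384615] 233.5 [[0.58170273 0.09341403 0.023     ]]
```

```bash
python3 -m handwheel '[[4.6,0,0,0,0],[4.6,0,0,0,0]]'
python3 - <<'E'
from h import *
p,M,s=tcp(); print(p,M.round(3),s['force'],s['wrist_torque'],s['joint_pos'],s['qd'])
c=cam('side'); save(c,'s6')
E
```

```text
time_s: 11.72
ee_pos: [0.5391, 0.074, 0.0693]
eef_rot: [-0.006, 0.998, 0.065, 0.002]
force: [-1.3, 1.4, 0.8]
grip_width: 0.0463
finger_force: 0.0
[0.5391359  0.07396752 0.06926031] [[ 0.992  0.13   0.004]
 [ 0.13  -0.991  0.012]
 [ 0.005 -0.011 -1.   ]] [-1.31551707  1.43102291  0.80737032] [-0.01015629 -0.03341979 -0.02853641] [ 0.12961743  0.40774677 -0.37250904  0.7850475   0.01142703  3.14118054] [ 0.00166131  0.00431836 -0.00984341 -0.00859421  0.00015775 -0.00103189]
```

View pics/s6.png

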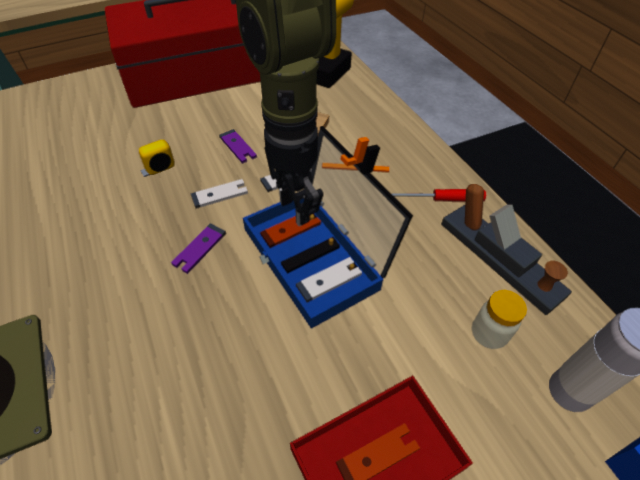

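Wrist joint is at its range limit (3.14), so the tool must be half-turned (camera toward the robot) for the left side. The rest is fine: worn iron in tray, cover open.

```bash
python3 -m handwheel '[[4.6,-1,0,-3.5,0],[4.6,-1,0,-3.5,-0.12],[4.6,-1,0,-3.5,-0.12],[4.6,0,0,0,-0.12],[4.6,0,0,0,-0.12],[4.6,0,0,0,-0.12],[4.6,0,0,0,-0.12],[4.6,0,0,0,-0.12],[4.6,0,0,0,-0.12],[4.6,0,0,0,-0.12]]' >/dev/null&& python3 -m handwheel '[[4.6,0,0,0,-0.12],[4.6,0,0,0,-0.12],[4.6,0,0,0,-0.12],[4.6,0,0,0,-0.12],[4.6,0,0,0,-0.12],[4.6,0,0,0,-0.12],[4.6,0,0,0,-0.12],[4.6,0,0,0,-0.12],[4.6,0,0,0,-0.12],[4.6,0,0,0,-0.12]]' >/dev/null && python3 -m handwheel '[[4.6,0,0,0,-0.12],[4.6,0,0,0,-0.12],[4.6,0,0,0,-0.12],[4.6,0,0,0,-0.12],[4.6,0,0,0,-0.12],[4.6,0,0,0,-0.12],[4.6,0,0,0,-0.12],[4.6,0,0,0,-0.02],[4.6,0,0,0,0],[4.6,0,0,0,0]]'
python3 - <<'E'
from h import *
p,M,s=tcp(); print(p,M.round(4),s['joint_pos'])
E
```

```text
time_s: 14.27
ee_pos: [0.5077, 0.0676, 0.172]
eef_rot: [0.0, -0.063, 0.998, 0.006]
force: [0.2, -0.3, 0.0]
grip_width: 0.0463
finger_force: 0.0
[0.50767335 0.06756348 0.17200561] [[-9.921e-01 -1.258e-01 -2.000e-04]
 [-1.258e-01  9.920e-01  1.150e-02]
 [-1.300e-03  1.140e-02 -9.999e-01]] [ 1.25151577e-01  2.70536004e-01 -2.83510841e-01  1.01549861e+00
  1.14380258e-02 -1.00920218e-03]
```

```bash
python3 -m handwheel '[[4.6,-3.04,1.5,0,0.017],[4.6,0,0,3.5,0],[4.6,0,0,3.5,0],[4.6,0,0,3.5,0],[4.6,0,0,3,0],[4.6,0,0,2,0],[4.6,0,0,0.9,0],[4.6,0,0,0,0],[4.6,0,0,0,0],[4.6,0,0,0,0]]' 60
python3 - <<'E'
from h import *
c=cam('wrist'); save(c,'w7');p,M,s=tcp(); print(p,M.round(4)[:,0],s['force'])
E
```

```text
time_s: 15.1
ee_pos: [0.5369, 0.0884, 0.009]
eef_rot: [0.001, -0.056, 0.998, 0.006]
force: [-0.3, 0.0, 0.5]
grip_width: 0.0459
finger_force: 0.0
[0.53708052 0.08845501 0.00917327] [-0.9938 -0.111  -0.0033] [ 1.14816828  1.04411964 -0.1932692 ]
```

View pics/w7.png

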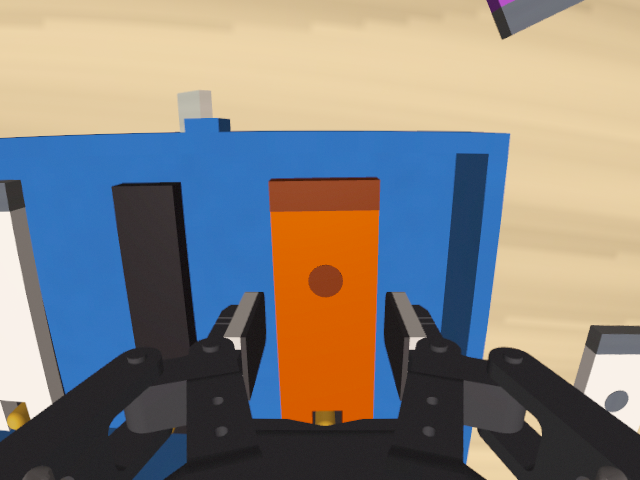

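Centred on the bay 1 iron (270–380 px), pin visible at (325,418).

```bash
python3 -m handwheel '[[4.6,0,0,0.2,0],[3.2,0,0,0,0],[3.2,0,0,0,0],[3.2,0,0,0,0],[3.2,0,0,0,0],[3.2,0,0,-1,0],[3.2,0,0,-2,0],[3.2,0,0,-3,0],[3.2,0,0,-3,0],[3.2,0,0,-3,0]]' 60 && python3 -m handwheel '[[3.2,0.93,-3.89,0,0],[3.2,0.93,-3.89,0,0],[3.2,0.93,-3.89,0,0],[3.2,0.93,-3.89,0,0],[3.2,0.93,-3.89,0,0],[3.2,0.93,-3.89,0,0],[3.2,0.93,-3.89,0,0],[3.2,0.93,-3.89,0,0],[3.2,0.93,-3.89,0,0.066],[3.2,0.93,-3.89,0,0]]'
python3 - <<'E'
from h import *
p,M,s=tcp(); print(p,M.round(4)[:,0],s['grip_width'],s['finger_force'])
c=cam('wrist'); save(c,'w8')
for b in blobs(c,'red',.035,1000): print(b)
c=cam('scene')
for b in blobs(c,'red',.035,1000): print(b)
E
```

```text
time_s: 15.98
ee_pos: [0.5347, 0.0867, 0.1269]
eef_rot: [-0.001, -0.056, 0.998, 0.006]
force: [0.4, -0.5, -1.0]
grip_width: 0.0343
finger_force: 60.3
time_s: 16.82
ee_pos: [0.4833, -0.3116, 0.1216]
eef_rot: [-0.0, -0.022, 1.0, 0.006]
force: [0.5, -0.6, -1.6]
grip_width: 0.0346
finger_force: 60.4
[ 0.48330404 -0.31158098  0.12160556] [-9.991e-01 -4.340e-02  5.000e-04] 0.034573905955315044 60.37217974662781
([468.0, -313.0], [122.0, 148.0], 0.047, [320.0, 196.0], 29175.5)
([503.0, -290.0], [161.0, 215.0], 0.048, [237.0, 183.0], 2254.0)
```

View pics/w8.png

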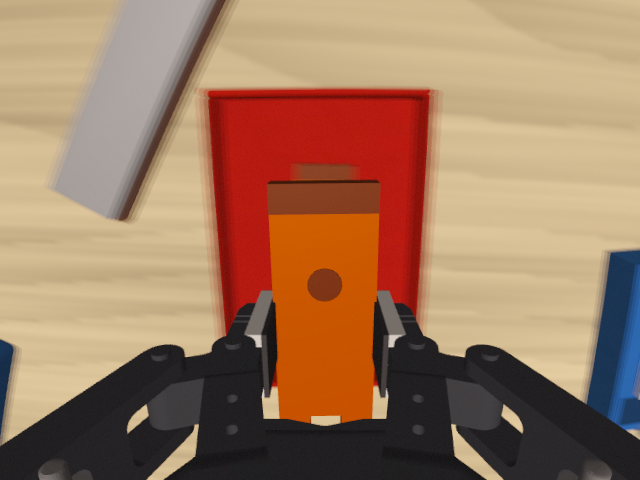

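Second iron over the tray centre. Release and go to the near bright iron.

```bash
python3 -m handwheel '[[3.2,0,0,3.5,0],[3.2,0,0,3.5,0],[3.2,0,0,2.5,0],[3.2,0,0,0.3,0],[3.2,0,0,0,0],[4.4,0,0,0,0],[4.4,0,0,0,0],[4.4,0,0,-1,0],[4.6,0,0,-3,0],[4.6,0,0,-4,0]]' 60 && python3 -m handwheel '[[4.6,0,0,-4,0.084],[4.6,0.08,3.93,-1,0],[4.6,0.08,3.93,0,0],[4.6,0.08,3.93,0,0],[4.6,0.08,3.93,0,0],[4.6,0.08,3.93,0,0],[4.6,0.08,3.93,0,0],[4.6,0.08,3.93,0,0],[4.6,0.08,3.93,0,0],[4.6,0.08,3.93,0,0]]' && python3 -m handwheel '[[4.6,0.08,3.93,0,0],[4.6,0.08,3.93,0,0],[4.6,0.08,3.93,0,0],[4.6,0.08,3.93,0,0],[4.6,0.08,3.93,0,0],[4.6,0,0,0,0],[4.6,0,0,0,0],[4.6,0,0,0,0]]'
python3 - <<'E'
from h import *
p,M,s=tcp(); print(p,M.round(4)[:,0])
c=cam('wrist'); save(c,'w9')
for b in blobs(c,'white',.008,500): print(b)
c=cam('side')
for k,z in(('red',.035),('rust',.02),('white',.008)):
  for b in blobs(c,k,z,300): print(k,b)
E
```

```text
time_s: 17.75
ee_pos: [0.4823, -0.3083, 0.1034]
eef_rot: [-0.002, -0.023, 1.0, 0.007]
force: [1.8, -0.7, -0.6]
grip_width: 0.0458
finger_force: 0.0
time_s: 18.58
ee_pos: [0.491, 0.0457, 0.1598]
eef_rot: [0.001, 0.019, 1.0, 0.006]
force: [0.4, -0.0, 0.0]
grip_width: 0.046
finger_force: 0.0
time_s: 19.25
ee_pos: [0.4939, 0.2402, 0.1607]
eef_rot: [-0.0, 0.019, 1.0, 0.006]
force: [-0.9, -0.0, -0.7]
grip_width: 0.0459
finger_force: 0.0
[0.49390395 0.24020122 0.16073958] [-9.993e-01  3.760e-02  2.000e-04]
([578.0, -42.0], [22.0, 67.0], 0.093, [9.0, 331.0], 740.5)
([594.0, 229.0], [36.0, 96.0], 0.058, [314.0, 340.0], 4070.0)
([454.0, 242.0], [36.0, 96.0], -0.035, [321.0, 170.0], 5996.0)
red ([489.0, -312.0], [128.0, 190.0], 0.043, [384.0, 444.0], 8979.5)
red ([838.0, 21.0], [29.0, 64.0], -0.428, [451.0, 195.0], 314.5)
rust ([489.0, -311.0], [39.0, 107.0], 0.036, [381.0, 454.0], 2249.0)
rust ([878.0, -12.0], [33.0, 118.0], 0.953, [477.0, 205.0], 434.5)
rust ([748.0, 216.0], [43.0, 98.0], 0.466, [356.0, 155.0], 302.5)
white ([562.0, -34.0], [37.0, 99.0], 0.093, [334.0, 277.0], 973.5)
white ([456.0, 237.0], [38.0, 95.0], -0.039, [224.0, 192.0], 576.5)
white ([596.0, 224.0], [37.0, 96.0], 0.054, [290.0, 175.0], 512.0)
```

View pics/w9.png

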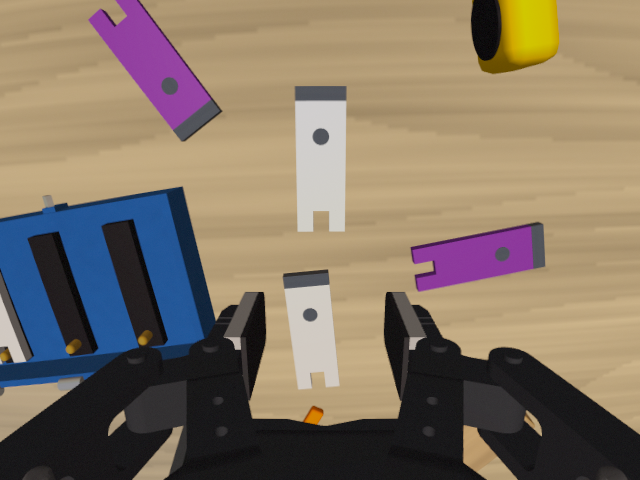

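Both bright irons clear: near at (321,158), far at (309,330); pins at (145,338), (73,347).

```bash
python3 -m handwheel '[[4.8,2.2,-0.06,0,0],[4.8,2.2,-0.06,0,0],[4.8,0,0,3.5,0],[4.8,0,0,3.5,0],[4.8,0,0,3.5,0],[4.8,0,0,3,0],[4.8,0,0,1.5,0],[4.8,0,0,0.5,0],[4.8,0,0,0,0],[4.8,0,0,0,0]]' 60
python3 - <<'E'
from h import *
p,M,s=tcp(); print(p,M.round(4)[:,0],s['force'])
# pins from w9 (camera pose = pose at rest then): rebuild extrinsics by rigid link
c=cam('wrist'); im=cv2.imread('pics/w9.png')
# camera in tool frame now
C=-c['R'].T@c['t']; Ct=M.T@(C-p); Rt=c['R']@M
p9=np.array([.4939,.2402,.1607]); a=np.arctan2(-.0376,.9993); 
x=np.array([-.9993,.0376,.0002]); z=np.array([0,.0115,-.99993]); y=np.cross(z,x); M9=np.c_[x,y,z]
c['R']=Rt@M9.T; c['t']=-c['R']@(p9+M9@Ct)
h=cv2.cvtColor(im,cv2.COLOR_BGR2HSV); m=cv2.inRange(h,(15,120,60),(32,255,255))
for k in cv2.findContours(m,0,2)[0]:
    if 20<cv2.contourArea(k)<2500 and k[:,0,0].max()<200:
        b=k.reshape(-1,2); u=b.mean(0); print('pin',u,b.min(0),b.max(0),onz(c,u,.022))
E
```

```text
time_s: 20.18
ee_pos: [0.4503, 0.2419, 0.0051]
eef_rot: [-0.0, 0.02, 1.0, 0.006]
force: [0.0, -0.3, -0.5]
grip_width: 0.048
finger_force: 0.0
[0.45031165 0.241938   0.00513782] [-0.9992  0.0398  0.0011] [ 0.03964912 -0.28823035 -0.5212713 ]
pin [  5.25 354.5 ] [  0 348] [ 10 360] [[ 0.59452679 -0.03494589  0.022     ]]
pin [ 74.13636364 345.81818182] [ 66 339] [ 81 353] [[0.58630027 0.03188102 0.022     ]]
pin [144.90909091 337.59090909] [137 330] [152 345] [[0.57976564 0.09428756 0.022     ]]
```

```bash
python3 -m handwheel '[[4.8,0,0,0.2,0],[3.2,0,0,0,0],[3.2,0,0,0,0],[3.2,0,0,0,0],[3.2,0,0,0,0],[3.2,0,0,-1,0],[3.2,0,0,-3,0],[3.2,0,0,-3,0],[3.2,0,0,-2.5,-0.0735],[3.2,0,0,0,-0.0735]]' 60 && python3 -m handwheel '[[3.2,-1.4,-3.23,0,0],[3.2,-1.4,-3.23,0,0],[3.2,-1.4,-3.23,0,0],[3.2,-1.4,-3.23,0,0],[3.2,-1.4,-3.23,0,0],[3.2,0,0,2,0],[3.2,0,0,1,0],[3.2,0,0,0,0],[3.2,0,0,0,0]]'
python3 - <<'E'
from h import *
p,M,s=tcp(); print(p,M.round(4)[:,:2],s['grip_width'],s['finger_force'])
c=cam('wrist'); save(c,'w10'); cv2.imwrite('pics/w10c.png',cv2.resize(c['image'][130:480,180:470],None,fx=1.7,fy=1.7))
E
```

```text
time_s: 21.07
ee_pos: [0.453, 0.2433, 0.1032]
eef_rot: [0.004, -0.056, 0.998, 0.008]
force: [1.0, 0.1, -0.5]
grip_width: 0.0332
finger_force: 59.0
time_s: 21.82
ee_pos: [0.5349, 0.0893, 0.0649]
eef_rot: [-0.002, -0.055, 0.998, 0.006]
force: [-0.1, -0.2, -1.7]
grip_width: 0.0332
finger_force: 59.0
[0.53486279 0.08926561 0.06491075] [[-0.994  -0.1094]
 [-0.1095  0.9939]
 [ 0.0035  0.0117]] 0.03315936004257892 59.037357713095844
```

View pics/w10c.png

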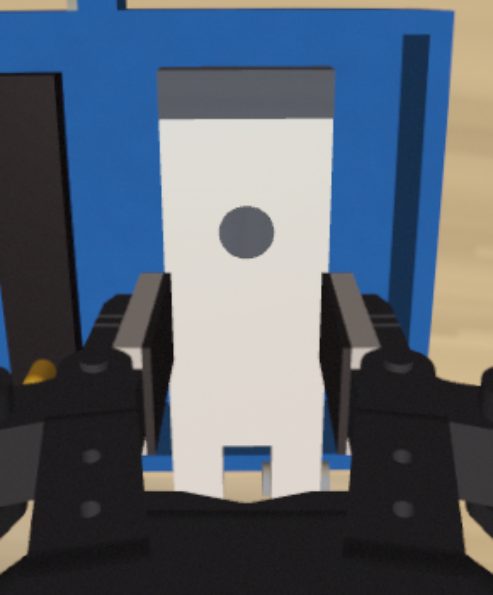

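Iron held centred, edge at row 169, notch bottom at row 393 (full image coordinates), bay 1 rail hidden beneath.

Run:
```python
from h import *
p,M,s=tcp(); c=cam('wrist')
for b in ('edge',(324.7,169.4)),('notch',(325.3,392.9)):
    for zb in(-.003,0.0): print(b[0],zb,M.T@(onz(c,b[1],p[2]+zb+.008)[0]-p))
print(p)
```

```text
edge -0.003 [ 0.05563807  0.00052093 -0.00489952]
edge 0.0 [ 0.05594121  0.00051889 -0.00789924]
notch -0.003 [-0.03481737  0.00070271 -0.00505145]
notch 0.0 [-0.03255939  0.00069675 -0.00804788]
[0.53566087 0.08961614 0.06553607]
```

```bash
python3 -m handwheel '[[3.2,-0.34,-0.2,0,0],[3.2,0,0,2,0],[3.2,0,0,1,0],[3.2,0,0,0.6,0],[3.2,0,0,0.4,0],[3.2,0,0,0.3,0],[3.2,0,0,0,0],[3.2,0,0,0,0]]'
python3 - <<'E'
from h import *
p,M,s=tcp(); print(p,s['force'])
E
```

```text
time_s: 22.58
ee_pos: [0.5404, 0.0877, 0.0226]
eef_rot: [-0.0, -0.054, 0.999, 0.006]
force: [-0.7, -0.1, -1.6]
grip_width: 0.0329
finger_force: 59.0
[0.5403834  0.08768975 0.02259369] [-0.66768363 -0.05111908 -1.64039897]
```

```bash
python3 -m handwheel '[[3.2,0,0,0.3,0],[3.2,0,0,0.2,0],[3.2,0,0,0,0],[3.2,0,0,0,0]]'; python3 -m handwheel '[[3.2,0,0,0.2,0],[3.2,0,0,0,0],[3.2,0,0,0,0]]'
python3 - <<'E'
from h import *
c=cam('wrist'); save(c,'w11'); p,M,s=tcp(); print(p,s['force'])
for b in blobs(c,'white',.022,1000): print(b)
h=cv2.cvtColor(c['image'],cv2.COLOR_BGR2HSV); m=cv2.inRange(h,(15,120,60),(32,255,255))
for k in cv2.findContours(m,0,2)[0]:
    if 20<cv2.contourArea(k)<2500: b=k.reshape(-1,2); print('pin',b.min(0),b.max(0))
E
```

```text
time_s: 22.92
ee_pos: [0.5408, 0.0877, 0.0179]
eef_rot: [0.0, -0.054, 0.999, 0.006]
force: [0.6, 0.6, 1.8]
grip_width: 0.0334
finger_force: 59.5
time_s: 23.17
ee_pos: [0.5408, 0.0878, 0.0178]
eef_rot: [0.001, -0.054, 0.999, 0.006]
force: [-5.4, -0.9, 16.0]
grip_width: 0.0333
finger_force: 61.5
[0.54085591 0.0877757  0.0177824 ] [-4.95728892 -1.14122283 15.89607066]
([563.0, 213.0], [39.0, 51.0], 0.057, [606.0, 374.0], 5196.0)
([544.0, 89.0], [37.0, 96.0], 0.112, [326.0, 315.0], 19419.0)
([557.0, -28.0], [33.0, 102.0], -0.154, [25.0, 318.0], 9409.5)
pin [318 393] [337 415]
pin [ 21 383] [ 42 409]
```

Seated (16 N on the rail, pin showing in the notch). Release and fetch the far iron.

```bash
python3 -m handwheel '[[3.2,0,0,-0.2,0],[4.4,0,0,0,0],[4.6,0,0,0,0],[4.6,0,0,-1,0],[4.6,0,0,-3.5,0],[4.6,0,0,-3.5,0],[4.6,0,0,-3.5,0],[4.6,0,0,-3.5,0],[4.6,0,0,0,0],[4.6,0,0,0,0]]' 60
python3 - <<'E'
from h import *
c=cam('wrist'); save(c,'w12'); p,M,s=tcp(); print(p)
for b in blobs(c,'white',.022,1000): print(b)
for b in blobs(c,'white',.008,1000): print('b',b)
h=cv2.cvtColor(c['image'],cv2.COLOR_BGR2HSV); m=cv2.inRange(h,(15,120,60),(32,255,255))
for k in cv2.findContours(m,0,2)[0]:
    if 20<cv2.contourArea(k)<2500: b=k.reshape(-1,2); print('pin',b.min(0),b.max(0),onz(c,b.mean(0),.023))
E
python3 -m handwheel '[[4.8,-1.42,3.4,0,0.05],[4.8,-1.42,3.4,0,0],[4.8,-1.42,3.4,0,0],[4.8,-1.42,3.4,0,0],[4.8,0,0,3.5,0],[4.8,0,0,3.5,0],[4.8,0,0,3.5,0],[4.8,0,0,1,0],[4.8,0,0,0,0],[4.8,0,0,0,0]]'
python3 - <<'E'
from h import *
c=cam('wrist'); save(c,'w13'); p,M,s=tcp(); print(p,M.round(4)[:,0])
for b in blobs(c,'white',.008,1000): print('b',b)
E
```

```text
time_s: 24.05
ee_pos: [0.5425, 0.0863, 0.1703]
eef_rot: [0.003, -0.054, 0.999, 0.006]
force: [0.4, 0.4, -0.1]
grip_width: 0.0462
finger_force: 0.0
[0.5409469  0.0860681  0.16831427]
([588.0, 222.0], [37.0, 92.0], 0.058, [483.0, 294.0], 4322.0)
([543.0, 89.0], [36.0, 96.0], 0.111, [325.0, 224.0], 5534.0)
([555.0, -38.0], [37.0, 96.0], 0.095, [158.0, 223.0], 5425.0)
b ([594.0, 229.0], [39.0, 96.0], 0.058, [483.0, 294.0], 4322.0)
b ([547.0, 90.0], [38.0, 101.0], 0.111, [325.0, 224.0], 5534.0)
b ([559.0, -43.0], [39.0, 101.0], 0.095, [158.0, 223.0], 5425.0)
pin [566 346] [631 390] [[0.64857071 0.34620649 0.023     ]]
pin [321 264] [331 276] [[0.58041339 0.09428138 0.023     ]]
pin [238 263] [250 276] [[0.58662356 0.03098915 0.023     ]]
pin [157 263] [168 277] [[ 0.59370593 -0.03366717  0.023     ]]
time_s: 24.93
ee_pos: [0.5864, 0.2265, 0.0532]
eef_rot: [-0.002, -0.029, 1.0, 0.005]
force: [-0.0, -0.8, 1.2]
grip_width: 0.0478
finger_force: 0.0
[0.58795856 0.22705519 0.05488041] [-9.983e-01 -5.840e-02 -1.000e-04]
b ([594.0, 230.0], [36.0, 96.0], 0.058, [328.0, 284.0], 11835.5)
b ([546.0, 77.0], [40.0, 104.0], 0.11, [34.0, 183.0], 11731.5)
```

```bash
python3 -m handwheel '[[4.8,-0.17,0.18,2,0],[4.8,0,0,2,0],[4.8,0,0,0.9,0],[4.8,0,0,0.2,0],[4.8,0,0,0,0],[4.8,0,0,0,0]]' 60 && python3 -m handwheel '[[3.2,0,0,0,0],[3.2,0,0,0,0],[3.2,0,0,0,0],[3.2,0,0,0,0],[3.2,0,0,-1,0],[3.2,0,0,-3,0],[3.2,0,0,-3,0],[3.2,0,0,-3,-0.05],[3.2,0,0,0,0],[3.2,0,0,0,0]]'
python3 - <<'E'
from h import *
p,M,s=tcp(); print(p,M.round(4)[:,0],s['grip_width'],s['finger_force'])
E
```

```text
time_s: 25.48
ee_pos: [0.5899, 0.2297, 0.0045]
eef_rot: [0.001, -0.029, 1.0, 0.006]
force: [0.7, -0.5, -0.4]
grip_width: 0.0481
finger_force: 0.0
time_s: 26.32
ee_pos: [0.591, 0.2291, 0.1062]
eef_rot: [0.002, -0.054, 0.999, 0.007]
force: [-0.2, -1.0, -1.6]
grip_width: 0.0328
finger_force: 51.2
[0.5909539  0.22907271 0.10620174] [-0.9941 -0.1081 -0.0056] 0.03282294906180915 51.1839344445616
```

```bash
python3 -m handwheel '[[3.2,3.5,0,0,0],[3.2,3.46,0,0,0],[3.2,0,-3.93,0,0],[3.2,0,-3.93,0,0],[3.2,0,-3.93,0,0],[3.2,0,-3.93,0,0],[3.2,0,-3.93,0,0],[3.2,0,0,2,0],[3.2,0,0,0,0],[3.2,0,0,0,0]]' && python3 -m handwheel '[[3.2,0,0,1,0],[3.2,0,0,0,0],[3.2,0,0,0,0]]'
python3 - <<'E'
from h import *
p,M,s=tcp(); c=cam('wrist'); save(c,'w14'); im=c['image']
print(p,M.round(4)[:,0])
m=mask(im,'white'); col=m[:,315:335].any(1); r=np.where(col)[0]; r=r[(r>120)&(r<460)]; print('rows',r.min(),r.max())
g=cv2.cvtColor(im,cv2.COLOR_BGR2GRAY); print(g[150:215:2,325].tolist()); print(g[370:430:2,325].tolist())
row=np.where(m[240])[0]; row=row[(row>220)&(row<430)]; print('cols@240',row.min(),row.max())
row=np.where(m[300])[0]; row=row[(row>220)&(row<430)]; print('cols@300',row.min(),row.max())
E
```

```text
time_s: 27.15
ee_pos: [0.5385, 0.0254, 0.0789]
eef_rot: [-0.003, -0.054, 0.999, 0.006]
force: [0.3, 0.5, -0.2]
grip_width: 0.0332
finger_force: 51.3
time_s: 27.4
ee_pos: [0.5403, 0.0269, 0.0702]
eef_rot: [-0.001, -0.055, 0.998, 0.006]
force: [-0.1, 0.4, -1.2]
grip_width: 0.0331
finger_force: 51.3
[0.54032898 0.02694539 0.07021766] [-0.9939 -0.1104  0.0017]
rows 201 417
[86, 86, 82, 82, 84, 85, 85, 85, 83, 84, 55, 86, 91, 92, 92, 91, 93, 91, 91, 91, 91, 91, 91, 92, 93, 163, 218, 218, 218, 218, 218, 217, 218]
[213, 214, 214, 214, 214, 214, 214, 214, 214, 214, 214, 61, 84, 86, 90, 119, 139, 150, 155, 156, 157, 157, 156, 160, 179, 177, 174, 173, 26, 26]
cols@240 221 429
cols@300 221 429
```

```bash
python3 -m handwheel '[[3.2,-0.35,-0.18,0,0],[3.2,0,0,2,0],[3.2,0,0,1.5,0],[3.2,0,0,0.6,0],[3.2,0,0,0.4,0],[3.2,0,0,0.2,0],[3.2,0,0,0,0],[3.2,0,0,0,0]]'; python3 -m handwheel '[[3.2,0,0,0.3,0],[3.2,0,0,0.2,0],[3.2,0,0,0,0],[3.2,0,0,0,0]]'
```

```text
time_s: 28.12
ee_pos: [0.5452, 0.0249, 0.0243]
eef_rot: [0.0, -0.054, 0.999, 0.006]
force: [0.3, -0.6, -1.4]
grip_width: 0.0331
finger_force: 51.3
time_s: 28.45
ee_pos: [0.5452, 0.0249, 0.0191]
eef_rot: [0.0, -0.054, 0.999, 0.006]
force: [1.2, -0.4, -0.0]
grip_width: 0.0335
finger_force: 51.5
```

```bash
python3 -m handwheel '[[3.2,0,0,0.15,0],[3.2,0,0,0,0],[4.4,0,0,0,0],[4.6,0,0,0,0],[4.6,0,0,-1,0],[4.6,0,0,-3.5,0],[4.6,0,0,-3.5,0],[4.6,0,0,-3.5,0],[4.6,0,0,-3.5,0],[4.6,0,0,0,0]]' 60; python3 -m handwheel '[[4.6,0,0,0,0],[4.6,0,0,0,0]]' >/dev/null
python3 - <<'E'
from h import *
c=cam('wrist'); save(c,'w15'); p,M,s=tcp(); print(p,s['joint_pos'])
for b in blobs(c,'white',.022,1000): print(b)
c=cam('scene'); save(c,'c15'); cv2.imwrite('pics/c15c.png',cv2.resize(c['image'][130:330,180:440],None,fx=3,fy=3))
for b in blobs(c,'red',.035,1000): print(b)
c=cam('side'); save(c,'s15')
for k,z in(('red',.035),('rust',.02)):
  for b in blobs(c,k,z,600): print(k,b)
E
```

```text
time_s: 29.28
ee_pos: [0.5493, 0.0234, 0.1749]
eef_rot: [0.006, -0.054, 0.998, 0.006]
force: [1.3, 0.7, 1.6]
grip_width: 0.0459
finger_force: 0.0
[0.54382081 0.02320889 0.1662751 ] [ 0.0359602   0.33025683 -0.21190418  1.03182811  0.01136788 -0.07264069]
([544.0, 89.0], [38.0, 96.0], 0.113, [409.0, 233.0], 5663.0)
([549.0, 27.0], [36.0, 96.0], 0.111, [326.0, 231.0], 5583.0)
([555.0, -37.0], [37.0, 97.0], 0.097, [240.0, 231.0], 5688.5)
([502.0, -290.0], [160.0, 217.0], 0.033, [240.0, 181.0], 2157.5)
red ([489.0, -312.0], [128.0, 190.0], 0.043, [384.0, 444.0], 8976.5)
rust ([489.0, -311.0], [39.0, 108.0], 0.036, [380.0, 455.0], 2256.5)
```

View pics/c15c.png

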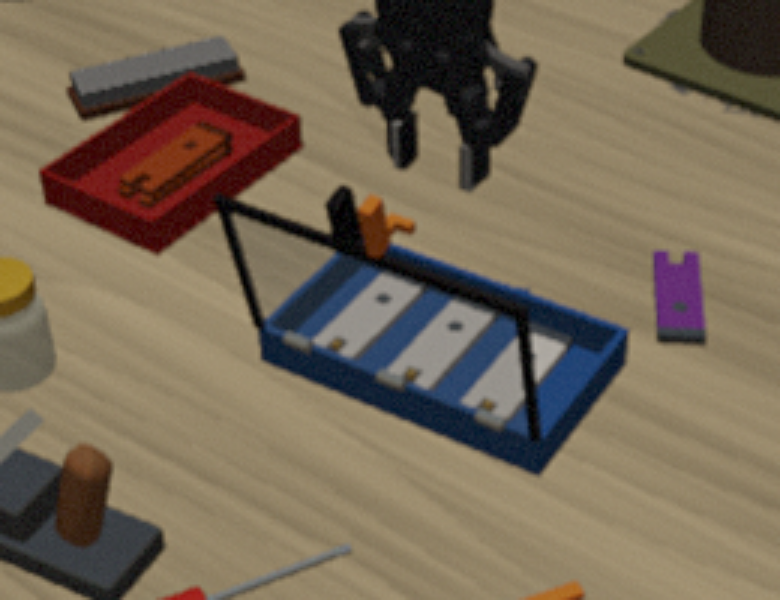

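Everything is in place: bright irons within ~3 mm of their bays, both rusty irons stacked in the tray. Now re-grasp the cover's grip.

```bash
python3 -m handwheel '[[5.2,0,0,-3.5,0],[5.2,0,0,-3.5,0],[5.2,0,0,-3.5,0],[5.2,-3.54,-0.13,0,0],[5.2,-3.54,-0.13,0,0],[5.2,-3.54,-0.13,0,0],[5.2,0,0,0,0],[5.2,0,0,0,0],[5.2,0,0,0,0]]' 60
python3 - <<'E'
from h import *
p,M,s=tcp(); print(p,M.round(4)[:,0])
d=np.array([.6497,.031,.1793])-p; print((M.T@d*100).round(2))
c=cam('side'); h=cv2.cvtColor(c['image'],cv2.COLOR_BGR2HSV); m=mask(c['image'],'orange')
n,l,st,ce=cv2.connectedComponentsWithStats(m); print([(st[i].tolist()) for i in range(1,n) if st[i][4]>60])
# expected tab: squeeze point + 11mm in +y at grip pos
for th in(1.7,1.8,1.9):
    hx=np.array([.609,.0315,.036]); ax=np.array([.994,.108,0]); ay=np.array([-.108,.994,0])
    print(th,proj(c,[hx+r*(-np.cos(th)*ax+np.array([0,0,np.sin(th)]))+.011*ay for r in(.136,.164,.180)]).round().tolist())
E
```

```text
time_s: 30.35
ee_pos: [0.6499, 0.0297, 0.2701]
eef_rot: [-0.003, -0.054, 0.999, 0.006]
force: [0.2, 0.8, -0.4]
grip_width: 0.0523
finger_force: 0.0
[0.6498537  0.02968104 0.2701348 ] [-0.9941 -0.1085  0.0046]
[-0.04  0.03  9.08]
[[324, 138, 46, 32, 358], [375, 167, 15, 6, 75], [343, 425, 78, 55, 2024]]
1.7 [[350.0, 165.0], [354.0, 150.0], [356.0, 141.0]]
1.8 [[357.0, 163.0], [362.0, 148.0], [365.0, 138.0]]
1.9 [[364.0, 162.0], [370.0, 146.0], [374.0, 137.0]]
```

```bash
python3 -m handwheel '[[5.2,-0.04,0,3,0],[5.2,0,0,3,0],[5.2,0,0,2,0],[5.2,0,0,1.08,0],[5.2,0,0,0,0],[5.2,0,0,0,0]]' 40 && python3 -m handwheel '[[4,0,0,0,0],[3,0,0,0,0],[2,0,0,0,0],[2,0,0,0,0],[2,0,0,0,0],[2,0,0,0,0]]'
```

```text
time_s: 30.9
ee_pos: [0.6496, 0.0307, 0.1816]
eef_rot: [-0.001, -0.054, 0.999, 0.006]
force: [0.1, -0.5, -0.1]
grip_width: 0.0519
finger_force: 0.0
time_s: 31.4
ee_pos: [0.6526, 0.0314, 0.1836]
eef_rot: [0.002, -0.054, 0.998, 0.006]
force: [-1.4, 2.1, 7.0]
grip_width: 0.0206
finger_force: 19.4
```

Gripped (20.6 mm, as at opening). Reverse arc.

```bash
python3 -m handwheel '[[2,1.61,0,-0.29,0],[2,1.63,0,-0.13,0],[2,1.64,0,0.03,0],[2,1.63,0,0.20,0],[2,1.60,0,0.36,0],[2,1.56,0,0.52,0],[2,1.50,0,0.67,0],[2,1.42,0,0.82,0],[2,1.33,-0.02,0.95,0],[2,1.23,-0.02,1.08,0]]' && python3 -m handwheel '[[2,1.12,-0.02,1.20,0],[2,0.99,-0.02,1.31,0],[2,0.86,-0.02,1.40,0],[2,0.71,-0.02,1.48,0],[2,0.56,-0.02,1.54,0],[2,0.41,-0.02,1.59,0],[2,0.24,-0.02,1.62,0],[2,0.08,-0.01,1.64,0],[2,0,0,0,0],[2,0,0,0,0]]'
```

```text
time_s: 32.23
ee_pos: [0.5015, 0.0145, 0.1404]
eef_rot: [0.002, -0.054, 0.999, 0.006]
force: [0.9, 1.6, -0.3]
grip_width: 0.0201
finger_force: 19.8
time_s: 33.07
ee_pos: [0.452, 0.009, 0.0216]
eef_rot: [0.0, -0.055, 0.998, 0.006]
force: [2.2, 1.1, -1.5]
grip_width: 0.02
finger_force: 21.2
```

```bash
python3 -m handwheel '[[2,0.1,0,0.2,0],[2,0,0,0,0],[2,0,0,0,0]]' && python3 -m handwheel '[[2,0.1,0,0.2,0],[2,0,0,0,0],[2,0,0,0,0]]'
python3 - <<'E'
from h import *
c=cam('side'); m=mask(c['image'],'orange'); im=c['image']; cv2.imwrite('pics/s16.png',im)
n,l,st,ce=cv2.connectedComponentsWithStats(m); print([(st[i].tolist()) for i in range(1,n) if st[i][4]>40])
E
```

```text
time_s: 33.32
ee_pos: [0.4521, 0.009, 0.0207]
eef_rot: [0.001, -0.054, 0.998, 0.006]
force: [0.4, 1.0, 6.2]
grip_width: 0.0205
finger_force: 21.2
time_s: 33.57
ee_pos: [0.4522, 0.0089, 0.0202]
eef_rot: [0.003, -0.055, 0.998, 0.006]
force: [-1.8, 2.2, 20.1]
grip_width: 0.02
finger_force: 21.4
[[323, 164, 67, 9, 333], [250, 268, 8, 8, 41], [343, 425, 78, 55, 2054]]
```

```bash
python3 -m handwheel '[[3,0,0,0,0],[4.6,0,0,0,0],[5,0,0,0,0],[5,0,0,-1.5,0],[5,0,0,-3.5,0],[5,0,0,-3.5,0],[5,0,0,-3.5,0],[5,0,0,-3.5,0],[5,0,0,-3.5,0],[5,0,0,0,0]]' && python3 -m handwheel '[[5,3.5,0,0,0],[5,3.5,0,0,0],[5,3.5,0,0,0],[5,0,0,0,0],[5,0,0,0,0]]'
python3 - <<'E'
from h import *
p,M,s=tcp(); print(p,s['force'])
a=cv2.imread('pics/side0.png'); c=cam('side'); save(c,'s17'); b=c['image']
for im in(a,b):
    n,l,st,ce=cv2.connectedComponentsWithStats(mask(im,'orange')); print([(st[i].tolist(),ce[i].round(1).tolist()) for i in range(1,n) if st[i][4]>60])
d=cv2.absdiff(a,b).max(2)[185:330,235:395]; print('frame diff',(d>40).sum())
ys,xs=np.where(d>40); print(xs.min()+235,xs.max()+235,ys.min()+185,ys.max()+185)
for n0,k in(('scene','scene0'),):
    c2=cam(n0); save(c2,'c17'); a2=cv2.imread('pics/scene0.png'); d2=cv2.absdiff(a2,c2['image']).max(2)[195:295,255:400]; print((d2>40).sum())
for k,z in(('red',.035),('rust',.02),('white',.022)):
  for q in blobs(c,k,z,300): print(k,q)
# black frame / lug edge comparison: cover near-edge dark mask
for im in(a,b):
    g=cv2.cvtColor(im,cv2.COLOR_BGR2HSV)[...,2]; mm=(g[185:330,235:395]<40); print('dark',mm.sum(), np.argwhere(mm).mean(0).round(2))
E
```

```text
time_s: 34.45
ee_pos: [0.453, 0.0059, 0.2134]
eef_rot: [0.005, -0.054, 0.999, 0.005]
force: [1.8, -0.3, 0.2]
grip_width: 0.05
finger_force: 0.0
time_s: 34.87
ee_pos: [0.3424, -0.0053, 0.2066]
eef_rot: [-0.002, -0.054, 0.999, 0.005]
force: [1.5, 0.3, 0.7]
grip_width: 0.0499
finger_force: 0.0
[ 0.34244562 -0.0053125   0.20659119] [1.5138042  0.27030582 0.68118191]
[([323, 164, 67, 9, 333], [356.3, 167.9]), ([247, 257, 24, 16, 150], [258.3, 264.1])]
[([323, 164, 67, 9, 333], [356.2, 167.8]), ([247, 257, 24, 16, 190], [259.0, 264.7]), ([345, 417, 76, 62, 2080], [380.6, 447.7])]
frame diff 2385
235 340 185 270
1113
red ([496.0, -304.0], [129.0, 190.0], 0.045, [383.0, 440.0], 9760.5)
red ([838.0, 21.0], [29.0, 64.0], -0.428, [451.0, 195.0], 314.5)
rust ([496.0, -302.0], [39.0, 108.0], 0.053, [381.0, 447.0], 2379.5)
rust ([876.0, -10.0], [33.0, 118.0], 0.828, [477.0, 206.0], 438.5)
white ([825.0, -373.0], [24.0, 103.0], 0.03, [605.0, 388.0], 749.5)
white ([557.0, -43.0], [39.0, 97.0], 0.093, [333.0, 278.0], 1060.0)
white ([551.0, 21.0], [40.0, 97.0], 0.117, [313.0, 251.0], 944.5)
white ([546.0, 83.0], [40.0, 98.0], 0.113, [296.0, 227.0], 835.0)
dark 1637 [82.02 58.76]
dark 1534 [82.86 59.  ]
```

Run:
```python
from h import *
a,b=cv2.imread('pics/side0.png'),cv2.imread('pics/s17.png')
for im in(a,b):
    m=mask(im,'orange')[255:276,244:275]; print('\n'.join(''.join('.#'[v] for v in r) for r in m)); print(im[266,244:275].max(1).tolist(), im[258,244:280].max(1).tolist())
```

```text
...............................
...............................
.......................###.....
.....................######....
...................########....
.................##########....
..............############.....
............##############.....
..........##############.......
........##############.........
......#############............
....##############.............
...#############...............
...##########..................
...########....................
...######......................
....###........................
....##.........................
...............................
...............................
...............................
[145, 154, 179, 182, 182, 183, 183, 183, 181, 175, 160, 143, 125, 107, 102, 97, 96, 95, 94, 93, 89, 86, 83, 78, 53, 28, 18, 14, 14, 15, 15] [159, 159, 161, 159, 160, 158, 158, 159, 159, 158, 157, 155, 154, 153, 151, 140, 130, 151, 166, 179, 181, 182, 183, 182, 176, 142, 55, 16, 14, 14, 14, 15, 23, 40, 65, 82]
...............................
...............................
.......................###.....
.....................
[... 169 characters left out ...]
.
........##################.....
......####################.....
....##################.##......
...#################...........
...###############.............
...############................
...##########..................
....#####......................
....###........................
...............................
...............................
...............................
[155, 166, 191, 195, 196, 195, 195, 195, 193, 187, 172, 156, 137, 117, 110, 105, 104, 101, 102, 99, 97, 93, 89, 85, 57, 31, 22, 17, 14, 15, 15] [170, 171, 172, 171, 171, 170, 170, 170, 170, 170, 169, 167, 167, 166, 162, 150, 139, 163, 178, 191, 194, 196, 195, 195, 188, 151, 61, 19, 16, 15, 16, 16, 26, 50, 77, 97]
```

Same outline and edges to sub-pixel (only lighting brighter): shut and latched. Hand in.

```bash
python3 -c "
from plant import *
print(hand_in())"
```

```text
the job is handed in; nothing more can be done
None
```

I've handed the job in, but no verdict came back. Both rusty irons are in the tray, the two bright irons lie within about 3 mm of their bay points, and keep was left alone. In the side view the cover and tab look as they did at the start, shut and latched. The jar was not touched.

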